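Lock the last quarter-turn stud of an enclosure cover

TASK

One of the four slotted quarter-turn studs on the grey enclosure's cover was left open: it stands proud and its slot lies the other way from the three locked ones. Take the stubby flat-blade driver from its stand, press that stud in and turn it a quarter turn clockwise with the driver until it drops into its catch, using only as much force as its light spring needs, without bearing hard on the cover. Then put the driver back upright in the stand's large middle hole and leave the other things where they are.

Things in the scene. Friction and masses are not known exactly. Their poses are not given: they have to be found in the camera images.
- enclosure: grey steel terminal enclosure lying on its back, fixed; 150 (its x) x 220 (its y) mm; origin at the centre of its underside. Flat cover top 81 mm up; its middle, 70 x 196 mm, stands 3 mm higher (plate on it 1 mm more). Four fasteners, at x = +-55, y = +-90 mm of this frame; which corner holds the open one varies
- fastener: the open fastener's fixed bushing, axes parallel to the enclosure's; origin on the cover's top at the bore's centre. Ring 33 mm wide, bore 26, height 6 mm. In it the steel stud, its head top 13 mm above this origin (10 when caught). The stud floats in the bore, up to 2.4 mm either way in y and 1.6 mm in x, dragged by 0.5 N; at first it lies off-centre, which is NOT in the reading: find the slot by feel
- stud_turn (a joint): angle of that stud, rad, growing clockwise seen from above; starts -0.15 to 0.15, stop at 1.66. At 0 its slot lies along the fastener's x. Head 20 mm across; slot right across it, 2.8 mm wide, sharp-edged, 4 mm deep. From 0.3 to 1.35 its cross pin runs under a ledge: turns only while pressed in; catch at 1.35 to 1.66. Needs about 0.05 N m
- stud_press (a joint): how far that stud is pressed in, m: 0 open (held up by its spring), hard stop at 0.007. The spring gives 3.2 N at 0 and 0.8 N more per mm. It can be turned when pressed past 0.005 (7.2 N; best 0.0055 to 0.0065); let go in the catch it rises to about 0.003 and stays
- driver_grip (a point): centre of the stubby driver's handle (loose, 70 to 120 g, standing blade down in the stand). Handle black, 62 mm long, 33 mm thick with two flats 26 mm apart, 21 mm wide: grip these. z up to the handle's end, y across the flats, x along the blade's width. Tip 78 mm below this point, the handle's flat shoulder 32 mm below; shaft 9 mm, blade 11 mm wide, 1.8 mm thick at the tip
- driver_tip (a point): middle of the driver blade's end; same axes as driver_grip; 4 mm above the bench when the driver stands in its stand
- stand_hole (a point): mouth of the large middle hole in the driver's stand: 16 mm wide, right through, top face at z = 50 mm; the driver hangs in it with the handle's shoulder on the top face. Stand: wooden block 64 x 130 x 50 mm, fixed to the bench, with a hole of 8 mm on either side, 45 mm off along y, too small for the driver
- grey_terminals: bystander: grey terminal block, 46 x 33 x 36 mm, loose on the bench; origin at its underside; to be left alone
- relay: bystander: small relay with a black base, 49 x 28 x 22 mm, loose; origin at its underside; to be left alone
- tape_roll: bystander: roll of black tape, 72 mm across, 20 mm high, loose; origin at its underside; to be left alone
There are look-alikes about, which are no part of the job. Of the things that look like the part that bears driver_grip, the smaller one is meant.

How it is judged:
By the outcome, as a careful person would: the job done as asked, in the order asked, and still so for the second after the job is handed in, with the robot touching nothing.
It also fails if it takes over 67 s, if anything falls off the work surface, if the arm or the gripper's body presses on something with over 40 N, if the wrist force passes 120 N, or if a joint passes its speed limit or range.

ROBOT

A 7-joint arm with a two-finger parallel gripper is mounted at the origin on a cart in front of the work surface, level with it; the furniture and walls round the work are solid. World frame = base frame: x ahead of the robot, y to its left, z up, the work surface at z = 0. Lengths are in m, angles in rad, forces in N, time in s.
With the tool pointing down it reaches from about 0.425 to 0.925 m from the base axis. Payload 6.8 kg.
Tool frame: the origin (TCP) lies midway between the tips of the shut fingers; the grasp point (between the pads) lies 19 mm behind it; z points along the fingers, y is the direction in which the jaws open and shut (so a half turn about z gives the same grasp; the last joint's range is limited). The gripper opens to 85 mm and grips with 20 to 120 N. Pads are 22 mm wide; open, the fingers measure 114 mm over their backs; the gripper's body (76 mm by 85 mm) begins 54 mm behind the grasp point. The pads swing forward as they close: fully open they stand 13 mm farther back than shut.
Start: joints at [1.026, 0.477, 0.022, 1.555, -0.011, 1.109, -0.083], TCP at [0.286, -0.612, 0.231] pointing down, gripper open.
Joint ranges: [-2.96, 2.96], [-0.34, 2.1], [-1.41, 1.46], [0.24, 2.44], [-1.37, 4.51], [0.17, 1.92], [-2.96, 2.96]. Speed limits (rad/s): [2.39, 2.39, 3.14, 3.14, 3.14, 3.14, 3.14].

INTERFACE

Orientations are given as a unit quaternion [w, x, y, z].
In Python, from station import bot, vision gives the robot as it stands.
- The arm moves only by the tool move_arm, never from a script. Its argument "increments" is text: rows parted by semicolons, each of 7 numbers parted by spaces: the opening, from 0 (shut) to 1 (fully open), then the shift along the world's x, y, z in mm, then the turn, a rotation vector about the world's x, y, z in rad. In form: grip x y z rx ry rz; .... A call has exactly 8 rows; each row shifts and turns the commanded pose from where the row before left it; what a row does not reach is not made up. A row lasts 1/8 s, in which the tool goes at most 62.5 mm and 10.7 degrees, less where a joint would pass 70% of its speed; a pose out of reach is approached as far as the arm can. A call with a gripper value outside its range is refused whole. The fingers move at their own pace and stop on an object; "newtons" is the grip in N (left out, the last holds). Time passes only in rows, so rows that do not move let the fingers close, or fill a call up. It gives the time, the measured TCP pose, the force and the opening at its end, in the units of the state.
- bot.get_obs(): the state, without advancing time (a new reading comes with each control period).
- vision.read_camera(name): name is "scene" or "top"; returns (picture, depth): 420x560x3 uint8, red, green, blue; 420x560 float32, m along the optical axis (not along the pixel's ray), 0 where there is no reading.
- vision.calibration(name): a dict with "fx", "fy", "cx", "cy" (pixels), "R" (3x3) and "t" (3): a world point X has camera coordinates R X + t. Camera axes: x right, y down, z forward; pixel columns grow to the right and rows downward; lengths in m; the calibration is good to about 2 mm. A picture is of the moment at which its call begins. calibration takes no time and is no camera call.
- bot.hand_in(): hands the job in, once; it reports no verdict.
The state is a dict: "t": time; "q": joint angles; "joint_vel": joint speeds; "joint_torque": joint torques, N m; "eef_pos": TCP position; "tool_rot": TCP orientation; "contact_force": force on the tool from outside, world axes, zero at the start; "torque": the same for the moment, N m; "gripper_width": opening from 0.0 (shut) to 1.0 (fully open).
Only numpy, scipy, OpenCV 4.12 (cv2) and the standard library are available. Lean on these libraries where they do the work, as an engineer would, in place of code of your own. Each camera call takes 0.05 s, during which the arm holds its last target.

## Working session

There is one attempt and no reset: what is moved stays moved. The work goes in short steps, Python scripts to look and compute and a tool call to move; the robot and the scene stay as the last step left them, time stands still between calls to the robot, and variables do not carry over. Pictures are saved under pics/ and viewed, and the job is handed in when it is done.

Besides the shell and the picture viewer there is one more tool, called after "Call:" as name(argument=value, ...), one argument or row to a line, values as JSON. move_arm: Moves the arm, as the interface text tells. Its arguments: {"type":"object","properties":{"increments":{"type":"string"},"newtons":{"type":"number"}},"required":["increments"]}

```bash
mkdir -p pics; ls; cat > h.py <<'E'
import numpy as np, cv2
from station import bot, vision
def snap(n):
    p,d=vision.read_camera(n); np.savez(f'{n}.npz',p=p,d=d); return p,d
def load(n):
    z=np.load(f'{n}.npz'); return z['p'],z['d']
def pt(n,u,v,d):
    c=vision.calibration(n); X=np.array([(u-c['cx'])/c['fx']*d,(v-c['cy'])/c['fy']*d,d]); return np.array(c['R']).T@(X-np.array(c['t']))
def ray(n,u,v,z):
    c=vision.calibration(n);R=np.array(c['R']);t=np.array(c['t']);o=-R.T@t
    r=R.T@np.array([(u-c['cx'])/c['fx'],(v-c['cy'])/c['fy'],1]); return o+r*(z-o[2])/r[2]
def proj(n,X):
    c=vision.calibration(n);x=np.array(c['R'])@np.array(X)+np.array(c['t']);return c['fx']*x[0]/x[2]+c['cx'],c['fy']*x[1]/x[2]+c['cy']
E
python3 - <<'E'
from h import *
for n in ('scene','top'):
    p,d=snap(n); cv2.imwrite(f'pics/{n}0.png',cv2.resize(p[:,:,::-1],(800,600),interpolation=cv2.INTER_CUBIC))
    c=vision.calibration(n); print(n,c['fx'],np.round(-np.array(c['R']).T@np.array(c['t']),3),np.round(c['R'],2).tolist())
o=bot.get_obs(); print(o)
E
```

```text
pics
scene 391.2394986156443 [0.087 0.799 0.606] [[-0.83, -0.55, 0.01], [-0.27, 0.39, -0.88], [0.48, -0.73, -0.48]]
top 531.4285404287314 [0.295 0.032 1.374] [[-0.07, -1.0, 0.0], [-0.97, 0.06, -0.23], [0.23, -0.02, -0.97]]
{'t': 0.1, 'q': array([ 1.02587264,  0.47770187,  0.0223423 ,  1.55637125, -0.0114876 ,
        1.1092993 , -0.08309101]), 'joint_vel': array([ 8.75938685e-05, -4.40705765e-03, -4.53188568e-04, -5.35321697e-03,
       -2.41021188e-04,  4.63587436e-05,  2.39601004e-03]), 'joint_torque': array([ 4.24347381e-03, -5.97759283e+01,  1.61348607e+00, -2.81953812e+01,
        1.28523240e-02,  4.97762507e-03, -3.84472912e-06]), 'eef_pos': array([ 0.28532381, -0.61113128,  0.23042549]), 'tool_rot': array([-7.89456777e-04,  9.76238712e-01,  2.16696320e-01, -2.42183899e-04]), 'contact_force': array([-0.15327164, -0.24681227,  0.49417018]), 'torque': array([-0.0089181 , -0.01924243,  0.00147349]), 'gripper_width': 1.000708270434897}
```

View pics/scene0.png

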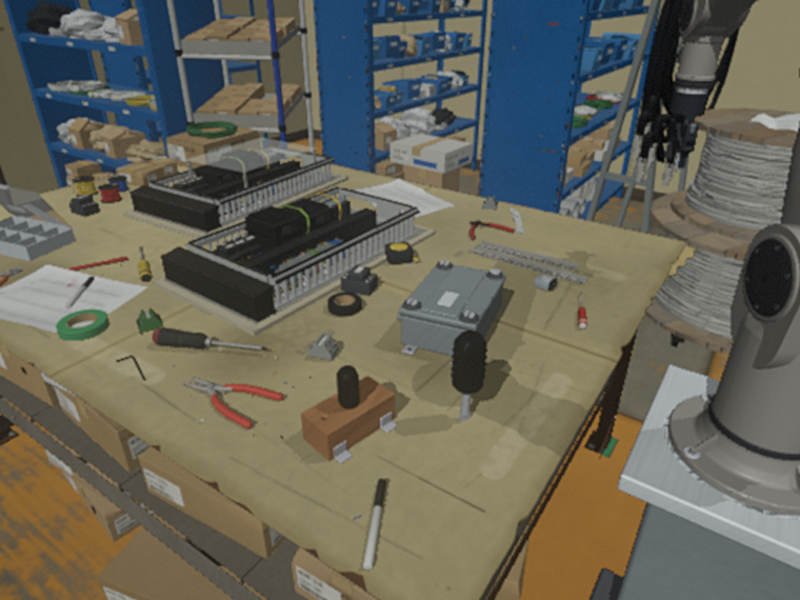

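View pics/top0.png

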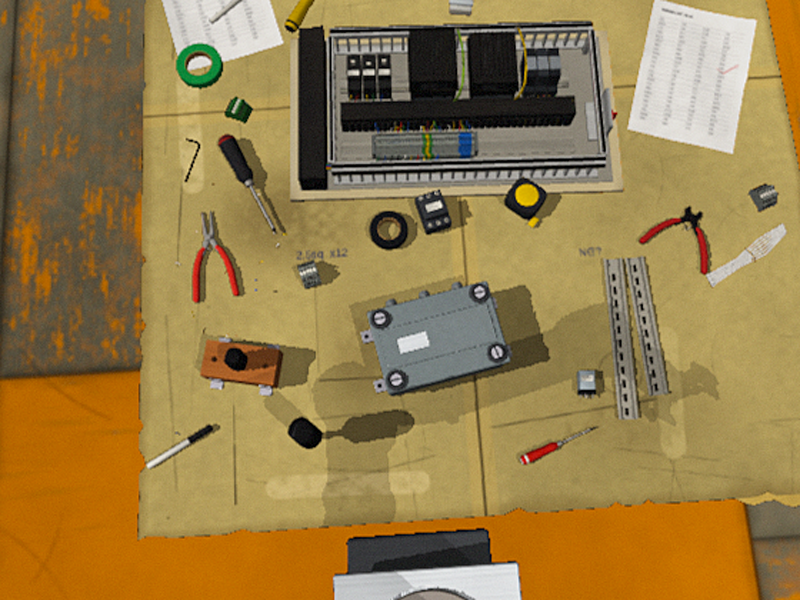

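The scene view shows the stand with its stubby driver at (348,385) of 800x600 and a larger black-handled look-alike standing at (468,362). In the top view these are at (235,357) and (305,432). The enclosure's studs in the top view are at (379,318), (480,292), (497,351) and (396,379). Other look-alikes lie at (240,170) (long screwdriver) and (555,445) (red screwdriver). I choose the small one in the stand and check it in close crops.

```bash
python3 - <<'E'
from h import *
p,d=load('top')
a=cv2.resize(p[225:285,130:215,::-1],(400,282),interpolation=cv2.INTER_CUBIC)
b=cv2.resize(p[190:280,240:365,::-1],(800,576),interpolation=cv2.INTER_CUBIC)
cv2.imwrite('pics/ca.png',a);cv2.imwrite('pics/cb.png',b)
p,d=load('scene')
cv2.imwrite('pics/cc.png',cv2.resize(p[175:330,200:360,::-1],(620,600),interpolation=cv2.INTER_CUBIC))
E
```

```text
(no output)
```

View pics/ca.png

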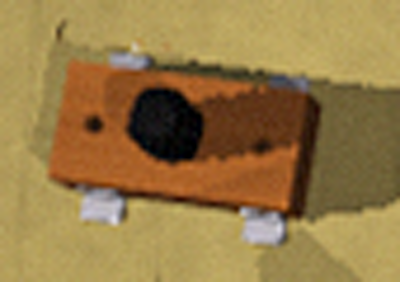

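View pics/cb.png

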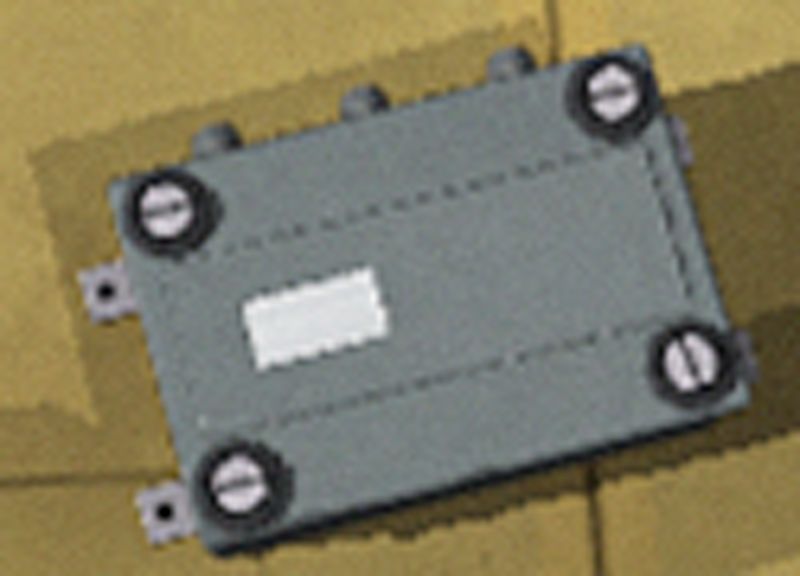

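View pics/cc.png

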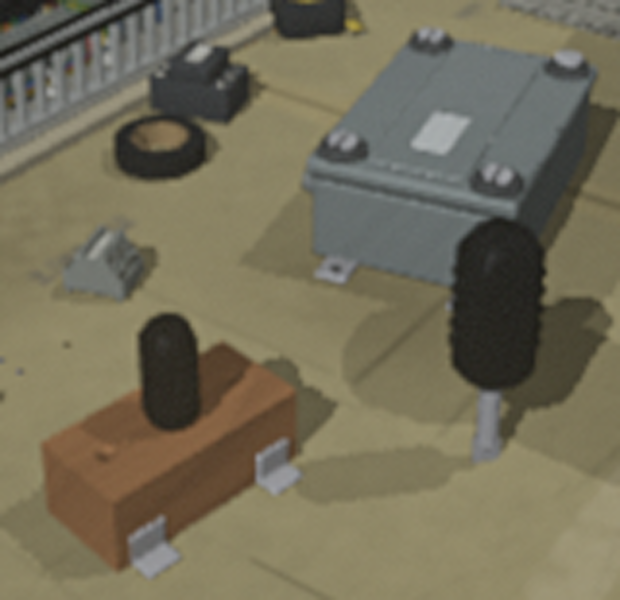

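The crops confirm it. The stand's driver (top crop 165,125) is the smaller one. The open stud is the one at (690,363) in the enclosure crop: its slot runs upright, while the other three lie across. Next I measure both.

```bash
python3 - <<'E'
from h import *
def cloud(n,u0,u1,v0,v1):
    p,d=load(n); V,U=np.mgrid[v0:v1,u0:u1]; D=d[v0:v1,u0:u1]; c=vision.calibration(n)
    X=np.stack([(U-c['cx'])/c['fx']*D,(V-c['cy'])/c['fy']*D,D],-1)
    W=(X-np.array(c['t']))@np.array(c['R']); return W,p[v0:v1,u0:u1].astype(int),D>0,U,V
# stand + driver
for n,b in (('top',(130,215,225,285)),('scene',(205,285,250,325))):
    W,P,ok,U,V=cloud(n,*b)
    br=ok&(P[...,0]-P[...,2]>40)&(abs(W[...,2]-.05)<.004)
    r=cv2.minAreaRect((W[br][:,:2]*1000).astype(np.float32)); print(n,'stand top z',np.median(W[br][:,2]).round(4),br.sum(),r)
    bl=ok&(P.max(-1)<70)&(W[...,2]>.058)
    w=W[bl]; print('handle n',bl.sum(),'z',w[:,2].min().round(3),w[:,2].max().round(4),'med',np.median(w,0).round(4))
    s=w[(w[:,2]>.06)&(w[:,2]<.105)]
    print(np.round(s[:,:2].min(0),4),np.round(s[:,:2].max(0),4)); np.save(f'hd_{n}.npy',w)
# studs in top
p,d=load('top'); 
for n,b in (('top',(240,365,190,280)),('scene',(270,365,175,260))):
    W,P,ok,U,V=cloud(n,*b)
    m=ok&(W[...,2]>.079)&(W[...,2]<.0865); r=cv2.minAreaRect((W[m][:,:2]*1000).astype(np.float32)); print(n,'cover',np.median(W[m][:,2]),r)
    # light stud heads
    br=((P.min(-1)>(150 if n=='top' else 120))&ok&(W[...,2]>.086)).astype(np.uint8)
    k,l,st,ce=cv2.connectedComponentsWithStats(br)
    for i in range(1,k):
        if st[i,4]>4:
            q=l==i; print(n,'blob',st[i,4],np.round(ce[i]+[b[0],b[2]],2),'ctr',W[q].mean(0).round(4),'zmed',np.median(W[q][:,2]).round(4))
E
```

```text
top stand top z 0.0505 930 ((521.3170776367188, 304.069580078125), (131.69891357421875, 64.72454071044922), 78.44062042236328)
handle n 186 z 0.059 0.1188 med [0.5189 0.2982 0.1085]
[0.5044 0.2884] [0.5373 0.3108]
scene stand top z 0.0507 1051 ((521.3408203125, 303.12005615234375), (131.3614501953125, 67.67639923095703), 78.1025619506836)
handle n 370 z 0.058 0.1157 med [0.5124 0.3124 0.0939]
[0.5029 0.2952] [0.5318 0.3199]
top cover 0.08286538630025067 ((538.7235107421875, -45.972068786621094), (149.80865478515625, 219.49569702148438), 11.072440147399902)
top blob 12 [334.75 202.  ] ctr [ 0.6168 -0.1233  0.0911] zmed 0.0917
top blob 14 [336.   205.93] ctr [ 0.6065 -0.1256  0.0909] zmed 0.0901
top blob 11 [265.   220.27] ctr [0.5816 0.053  0.0917] zmed 0.092
top blob 15 [265.6  224.47] ctr [0.5711 0.0521 0.0909] zmed 0.0905
top blob 23 [296.22 237.39] ctr [ 0.5343 -0.0211  0.0875] zmed 0.0871
top blob 19 [290.21 239.63] ctr [ 0.5297 -0.0059  0.0876] zmed 0.0875
top blob 7 [279.   241.14] ctr [0.5277 0.0218 0.0881] zmed 0.0876
top blob 19 [283.   243.47] ctr [0.5212 0.0124 0.0884] zmed 0.0874
top blob 13 [349.   245.54] ctr [ 0.5042 -0.1478  0.0951] zmed 0.0944
top blob 17 [345.76 247.18] ctr [ 0.5009 -0.1397  0.0937] zmed 0.094
top blob 14 [276.5  263.14] ctr [0.4733 0.0314 0.0924] zmed 0.0924
top blob 17 [277.29 267.35] ctr [0.463  0.0302 0.0922] zmed 0.0924
scene cover 0.08302089025427603 ((538.0211181640625, -45.267181396484375), (149.2333221435547, 222.8717803955078), 11.404839515686035)
scene blob 12 [310.67 183.58] ctr [ 0.6097 -0.1252  0.091 ] zmed 0.0913
scene blob 16 [346.12 189.88] ctr [ 0.5004 -0.1416  0.0948] zmed 0.0949
scene blob 17 [288.24 210.71] ctr [0.5747 0.0499 0.0913] zmed 0.0913
scene blob 8 [307.88 210.62] ctr [0.5363 0.013  0.0867] zmed 0.0868
scene blob 12 [313.58 212.25] ctr [0.5198 0.0113 0.0864] zmed 0.0862
scene blob 20 [328.1 219.7] ctr [0.4663 0.0303 0.0913] zmed 0.0914
```

The cover is at z 0.081–0.084, 150x220 mm, yaw about 11.2°. The stud head's top is at z 0.0945 (expected 0.094) and the stand's top at 0.0505, so the measurements agree. Now the handle's axis, its flats and the slot's direction.

```bash
python3 - <<'E'
from h import *
cv=np.full((600,800,3),255,np.uint8)
C=np.array([.5205,.3035]); S=10000
def xy(P): return (400-(P[1]-C[1])*S, 300-(P[0]-C[0])*S)
for n,col in (('top',(0,0,255)),('scene',(255,0,0))):
    w=np.load(f'hd_{n}.npy')
    for q in w:
        if .058<q[2]<.122:
            f=(q[2]-.055)/.06; x,y=xy(q); c=col if q[2]<.103 else ((0,160,255) if n=='top' else (255,160,0)); cv2.circle(cv,(int(x),int(y)),2,c,-1)
x,y=xy([.5213,.3036]); cv2.drawMarker(cv,(int(x),int(y)),(0,0,0))
cv2.circle(cv,(int(x),int(y)),165,(0,150,0))
cv2.imwrite('pics/hd.png',cv)
# line fit of open slot in upscaled top
p,d=load('top'); g=p[236:257,336:358].mean(-1); 
np.set_printoptions(linewidth=200); print(g.astype(int))
E
```

```text
[[129 130 130 129 127 128 127 130 129 126 130 105 114 124 125 116  78  79  75  81  82  81]
 [125 129 128 127 126 129 123 126 128 134 129 127 116 123 119 133  93  76  79  81  79  84]
 [126 126 131 128 129 130 127 124 127 121 121 119 118 123 127 129 100  71  77  79  80  79]
 [128 125 125 125 124 118 107 114 115 111  98  82  97 115 124 130 119  72  72  82  84  73]
 [125 118 115 117 111 111 109 100  88  89  71  61  61  72  89  96 128  99  70  68  71  58]
 [101 110 114 104 109 116 113  95  55  37  33  31  29  39  40  44  94  85  54  65  67  56]
 [102 120 127 119 131 106  74  54  46  23  37 140 138  77  42  40  43  51  52  83  86  65]
 [122 121 126 127 116  91  58  46  55 121  76 188 198 160  88  27  35  48  57  78  90  64]
 [125 118 126 124 119  79  52  22 139 196 116 123 177 192 169  79  10  33  49  61  80  61]
 [125 127 128 126 126  77  45  28 180 203 170  87 156 189 203 129  32  26  40  41  79  77]
 [129 127 123 129 124  76  36  52 173 193 199 103 128 178 196 142  52  28  34  59  75  93]
 [124 124 120 129 110  70  33  36 155 194 193 132  72 163 196 140  53  22  43  65  68  79]
 [120 126 117 121 110  73  46  26 117 193 194 169  84 152 212 128  26  41  45  60  64  73]
 [127 124 121 126 132  92  68  47  66 143 203 220 155 121 157  83  34  50  43  89  76  63]
 [125 123 121 124 123 107  74  55  40  66 160 173 123  40  15  26  44  46  41 123  95  54]
 [126 124 122 122 129 118  84  53  53  49  58  44  44  37  43  49  47  67 103 133 110  61]
 [125 121 123 126 124 128 111  88  71  56  48  50  48  58  54  50  70 110 132 124 102  61]
 [128 119 122 128 128 125 128 123 112  87  64  50  57  69  69  84 100 100  94  80  73  62]
 [124 124 121 129 127 128 125 132 132 122 107  98  89  92  74  81  82  65  50  40  48  55]
 [121 124 125 130 131 127 128 126 119 111  98  88  86  65  37  32  40  49  52  52  59  58]
 [132 126 122 127 117 116 104  92  83  66  51  35  18  23  32  46  53  62  61  58  61  59]]
```

View pics/hd.png

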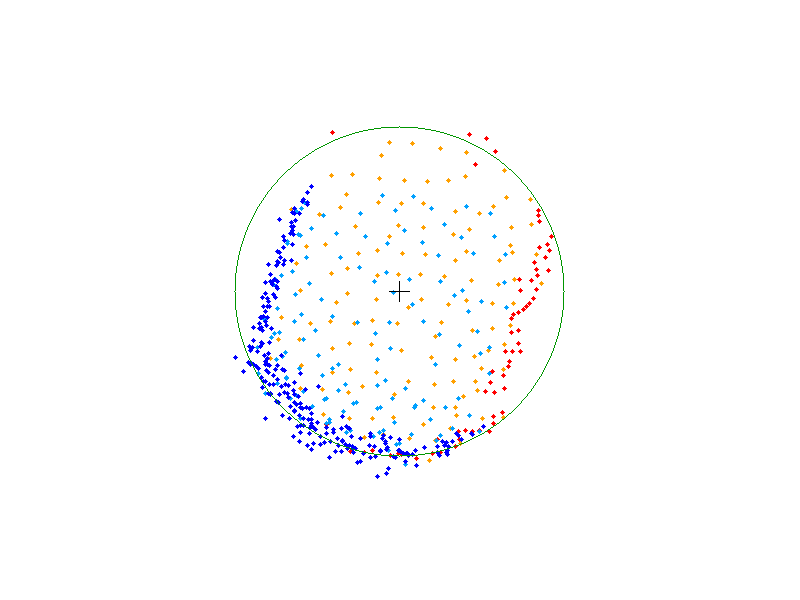

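```bash
python3 - <<'E'
from h import *
w=np.load('hd_scene.npy'); w=w[(w[:,2]>.06)&(w[:,2]<.1)]
C=np.array([.5213,.3036]); 
# left flat: y large
f=w[(w[:,1]>.3035+.0085)&(w[:,0]>.5213-.006+.001)][:,:2]
v=cv2.fitLine((f*1000).astype(np.float32),cv2.DIST_HUBER,0,.01,.01).ravel(); print('flatL',len(f),v,np.degrees(np.arctan2(v[1],v[0])))
t=np.load('hd_top.npy'); 
g=t[(t[:,2]<.103)&(t[:,1]<.2945)&(t[:,0]<.527)&(t[:,0]>.51)][:,:2]
u=cv2.fitLine((g*1000).astype(np.float32),cv2.DIST_HUBER,0,.01,.01).ravel(); print('flatR',len(g),u,np.degrees(np.arctan2(u[1],u[0])))
# both: normal dist
for a in (-15,-18,-21):
    n=np.array([-np.sin(np.radians(a)),np.cos(np.radians(a))]); print(a,(f.mean(0)-C)@n,(g.mean(0)-C)@n)
# slot
p,d=load('top'); G=p.mean(-1)
pts=[]
for r in range(243,249):
    row=G[r,343:353]; 
    i=np.argmin(G[r,345:350])+345; s=np.arange(i-1,i+2); wt=200-G[r,s]; wt=np.clip(wt,0,None); u_=(s*wt).sum()/wt.sum(); pts.append(ray('top',u_,r,.094)[:2]); print(r,u_.round(2),pts[-1].round(4))
pts=np.array(pts); v=cv2.fitLine((pts*1000).astype(np.float32),cv2.DIST_HUBER,0,.01,.01).ravel(); print('slot',np.degrees(np.arctan2(v[1],v[0])),v)
# stud blob centre
b=ray('top',347.3,246.4,.094); print(b)
# enclosure angle from ring/other studs
S={'mm+':(-55,90),'pp':(55,90),'pm':(55,-90)}
ob={'mm+':(.468,.0306),'pp':(.576,.0515),'pm':(.611,-.1247)}
A=np.array([S[k] for k in S])/1000.; B=np.array([ob[k] for k in S])
M,_=cv2.estimateAffinePartial2D(A,B); print(M, np.degrees(np.arctan2(M[1,0],M[0,0])), M@np.array([-.055,-.09,1]))
E
```

```text
flatL 58 [ 9.5167667e-01 -3.0710173e-01  5.2361249e+02  3.1563666e+02] -17.884653
flatR 33 [ 9.4160610e-01 -3.3671647e-01  5.1758203e+02  2.9163879e+02] -19.676947
-15 0.012224746186518804 -0.012478904302338983
-18 0.012161500257329568 -0.012398788212695125
-21 0.012064920501270513 -0.012284687906389471
243 345.69 [ 0.5112 -0.1404]
244 346.45 [ 0.5086 -0.1421]
245 347.08 [ 0.506  -0.1434]
246 347.42 [ 0.5035 -0.144 ]
247 347.87 [ 0.501  -0.1448]
248 348.09 [ 0.4985 -0.1451]
slot 20.108376 [ 9.3904400e-01  3.4379700e-01  5.0480859e+02 -1.4328992e+02]
[ 0.50255711 -0.14357267  0.094     ]
[[ 0.98067412 -0.19388771  0.53950426]
 [ 0.19388771  0.98067412 -0.04717483]] 11.183639023244883 [ 0.50301708 -0.14609933]
```

Handle: flats at about −18.5° yaw, 24.5 mm apart as measured (26 expected), and the axis within 0.5 mm of the stand's centre (0.5213, 0.3036). Slot: about 19° yaw, with the stud near (0.5025, −0.144). Now I move to the driver.

Call:
move_arm(
  increments="1 34 45 5 0 0 0.17;1 34 45 5 0 0 0.17;1 34 45 5 0 0 0.17;1 34 45 5 0 0 0.17;1 34 45 5 0 0 0.17;1 34 45 5 0 0 0.17;1 34 45 5 0 0 0.17;1 34 45 5 0 0 0.17",
  newtons=60,
)

```text
t: 1.1
eef_pos: [0.5581, -0.2501, 0.2712]
tool_rot: [-0.0, 0.621, 0.784, -0.0]
contact_force: [1.2, -0.7, 0.3]
gripper_width: 0.999
```

Call:
move_arm(
  increments="0.7 -4 55 -5 0 0 0.13;0.7 -4 55 -5 0 0 0.13;0.7 -4 55 -5 0 0 0.13;0.7 -4 55 -5 0 0 0.13;0.7 -4 55 -5 0 0 0.13;0.7 -4 55 -5 0 0 0.13;0.7 -4 55 -5 0 0 0.13;0.7 -4 55 -5 0 0 0.13",
)

```text
t: 2.1
eef_pos: [0.5251, 0.1897, 0.2309]
tool_rot: [-0.0, 0.15, 0.989, -0.0]
contact_force: [1.5, -0.4, -0.1]
gripper_width: 0.7
```

Call:
move_arm(
  increments="0.7 -5 50 -5 0 0 0;0.7 -5 50 -5 0 0 0;0.7 0 15 0 0 0 0;0.7 0 0 0 0 0 0;0.7 0 0 0 0 0 0;0.7 0 0 0 0 0 0;0.7 0 0 0 0 0 0;0.7 0 0 0 0 0 0",
)

```text
t: 3.1
eef_pos: [0.5158, 0.3028, 0.2214]
tool_rot: [0.0, 0.152, 0.988, -0.0]
contact_force: [0.0, 0.2, -0.4]
gripper_width: 0.696
```

```bash
cat >> h.py <<'E'
from scipy.spatial.transform import Rotation as Ro
def st():
    o=bot.get_obs(); w,x,y,z=o['tool_rot']; R=Ro.from_quat([x,y,z,w]).as_matrix()
    print('t',round(o['t'],2),'p',np.round(o['eef_pos']*1000,2),'y-yaw',np.degrees(np.arctan2(R[1,1],R[0,1])).round(2),'zax',R[:,2].round(4),'F',o['contact_force'].round(2),'T',o['torque'].round(3),'g',round(o['gripper_width'],3),'q7',o['q'][6].round(2)); return o,R
E
python3 -c "
from h import *;st()"
```

```text
t 3.1 p [515.78 302.83 221.41] y-yaw 72.49 zax [ 2.e-04 -2.e-04 -1.e+00] F [ 0.01  0.16 -0.4 ] T [-0.031  0.051 -0.001] g 0.696 q7 0.33
```

Call:
move_arm(
  increments="0.7 5.5 0.5 -40 0 0 -0.017;0.7 0 0 -40 0 0 0;0.7 0 0 -40 0 0 0;0.7 0 0 -30 0 0 0;0.7 0 0 -9 0 0 0;0.7 0 0 0 0 0 0;0.1 0 0 0 0 0 0;0.1 0 0 0 0 0 0",
  newtons=40,
)

```text
t: 4.1
eef_pos: [0.5218, 0.3043, 0.0637]
tool_rot: [0.001, 0.16, 0.987, 0.001]
contact_force: [-1.7, -0.5, 3.4]
gripper_width: 0.302
```

Call:
move_arm(
  increments="0.1 0 0 0 0 0 0;0.1 0 0 0 0 0 0;0.1 0 0 0 0 0 0;0.1 0 0 0 0 0 0;0.1 0 0 0 0 0 0;0.1 0 0 0 0 0 0;0.1 0 0 0 0 0 0;0.1 0 0 0 0 0 0",
  newtons=60,
)

```text
t: 5.1
eef_pos: [0.5218, 0.3043, 0.0637]
tool_rot: [0.001, 0.16, 0.987, 0.001]
contact_force: [-1.0, -0.6, 6.7]
gripper_width: 0.299
```

```bash
python3 - <<'E'
from h import *
st()
p,d=snap('scene'); cv2.imwrite('pics/g1.png',cv2.resize(p[150:330,180:360,::-1],(600,600),interpolation=cv2.INTER_CUBIC))
E
```

```text
t 5.1 p [521.84 304.32  63.71] y-yaw 71.55 zax [ 2.e-03  8.e-04 -1.e+00] F [-0.96 -0.58  6.73] T [-0.184  0.186  0.022] g 0.299 q7 0.19
```

View pics/g1.png

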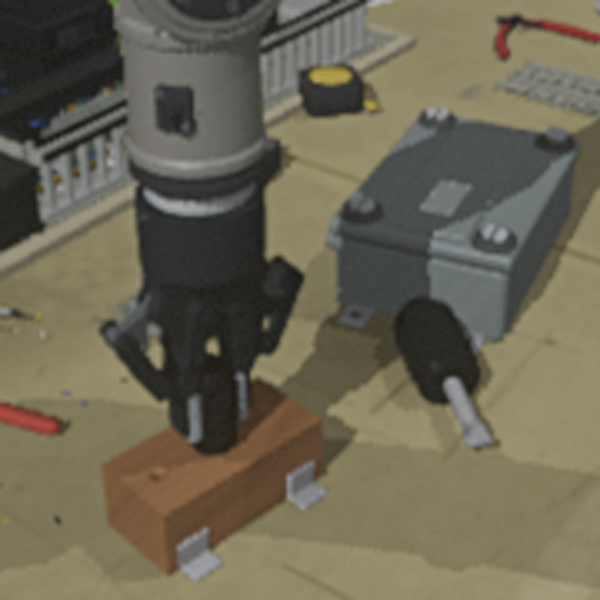

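```bash
python3 - <<'E'
from h import *
p,d=snap('top'); cv2.imwrite('pics/g2.png',cv2.resize(p[150:350,90:390,::-1],(800,533),interpolation=cv2.INTER_CUBIC))
z=np.load('scene.npz'); d=z['d'];
E
```

```text
(no output)
```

View pics/g2.png

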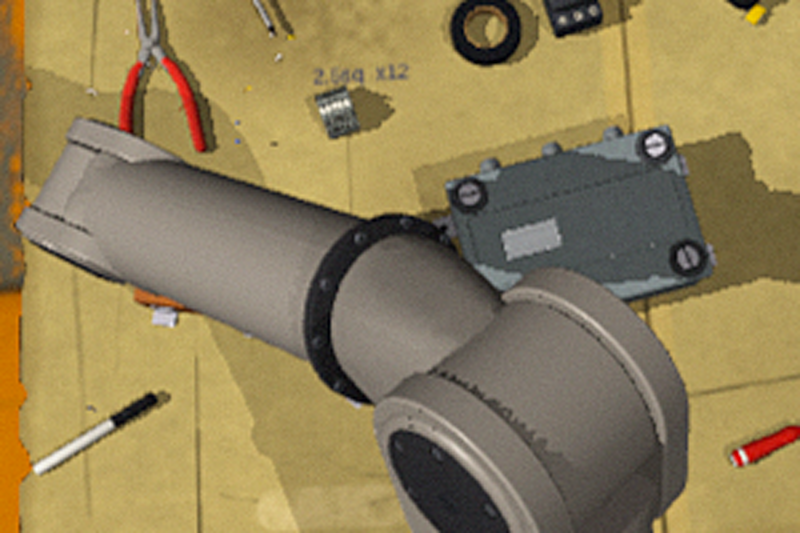

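```bash
python3 - <<'E'
from h import *
p,d=load('scene')
for u,v in [(300,246),(305,245),(310,255),(318,265),(322,275),(325,281)]:
    print(u,v,p[v,u],pt('scene',u,v,d[v,u]).round(3))
# initial from top0 picture known: recompute
im=cv2.imread('pics/top0.png'); print(ray('top',305*.7,432*.7,.15), ray('scene',325.7,292,0), ray('scene',329,233,.15))
print([ray('scene',329,233,z).round(3) for z in (.1,.15,.2)])
E
```

```text
300 246 [30 29 24] [0.507 0.096 0.032]
305 245 [40 38 35] [0.495 0.093 0.038]
310 255 [42 42 37] [0.463 0.121 0.038]
318 265 [98 99 99] [0.439 0.123 0.019]
322 275 [125 124 124] [0.409 0.156 0.024]
325 281 [143 144 148] [0.396 0.167 0.02 ]
[0.38518864 0.18031287 0.15      ] [0.38662677 0.17738352 0.        ] [0.39538195 0.16515882 0.15      ]
[array([0.429, 0.096, 0.1  ]), array([0.395, 0.165, 0.15 ]), array([0.362, 0.235, 0.2  ])]
```

The large look-alike driver (crop g1, 415,310 to 480,440) now lies on the bench. In the first picture it stood free on its blade. My path never came within 0.13 m of it and the wrist force stayed near zero, so it seems to have toppled by itself. I leave it alone. The right driver is gripped (opening 25.4 mm). Now I lift.

Call:
move_arm(
  increments="0.1 0 0 3 0 0 0;0.1 0 0 10 0 0 0;0.1 0 0 20 0 0 0;0.1 0 0 30 0 0 0;0.1 0 0 30 0 0 0;0.1 0 0 30 0 0 0;0.1 0 0 10 0 0 0;0.1 0 0 0 0 0 0",
  newtons=60,
)

```text
t: 6.2
eef_pos: [0.5212, 0.304, 0.196]
tool_rot: [0.001, 0.16, 0.987, 0.0]
contact_force: [-1.2, -0.4, -2.1]
gripper_width: 0.299
```

```bash
python3 - <<'E'
from h import *
st()
p,d=snap('scene'); cv2.imwrite('pics/g3.png',cv2.resize(p[130:330,160:360,::-1],(600,600),interpolation=cv2.INTER_CUBIC))
E
```

```text
t 6.2 p [521.24 303.97 196.03] y-yaw 71.56 zax [ 1.2e-03  5.0e-04 -1.0e+00] F [-1.24 -0.36 -2.06] T [-0.037  0.019 -0.018] g 0.299 q7 0.3
```

View pics/g3.png

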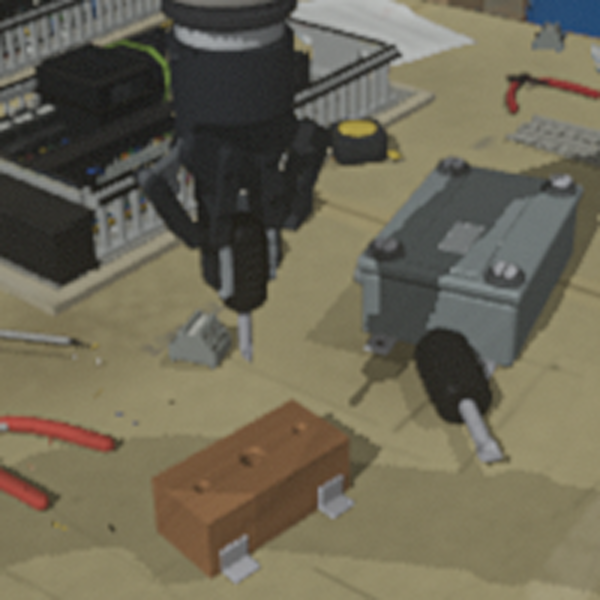

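The driver hangs straight in the gripper, with its tip at crop (245,358). The stand's free middle hole is at (252,458).

```bash
python3 - <<'E'
from h import *
print(proj('scene',[.5212,.304,.1363]), 'hole',ray('scene',160+252/3-.33,130+458/3-.33,.05),'proj hole',proj('scene',[.5213,.3036,.05]))
p,d=load('scene'); cv2.imwrite('pics/g4.png',cv2.resize(p[225:295,210:270,::-1],(514,600),interpolation=cv2.INTER_CUBIC))
g=p[276:290,236:254].mean(-1); np.set_printoptions(linewidth=200); print(g.astype(int))
E
```

```text
(np.float64(241.55484815821754), np.float64(250.11586985544335)) hole [0.5221578  0.30164707 0.05      ] proj hole (np.float64(243.40235472420954), np.float64(282.9820052779724))
[[ 87  85  87  85  84  86  86  84  85  85  85  88  87  87  87  86  87  84]
 [ 86  86  88  87  85  86  84  84  84  86  87  88  89  85  86  86  84  85]
 [ 88  88  86  85  86  86  86  88  91  91  90  87  86  83  85  84  84  87]
 [ 87  86  86  84  84  89  92  98 106 108  99  90  86  84  84  84  85  88]
 [ 85  83  85  86  84  91  95 101 107 111 104  98  90  85  85  87  89  90]
 [ 85  86  89  81  76  79  83  87  88  94  97  97  93  88  87  88  89  89]
 [ 85  87  88  78  65  58  68  80  87  89  89  87  88  89  88  88  88  88]
 [ 89  87  87  79  58  52  64  75  86  91  93  87  87  87  88  88  89  90]
 [ 87  87  84  80  71  61  57  69  84  92  89  85  85  88  87  88  88  88]
 [ 84  83  83  84  85  76  74  74  82  88  87  87  87  87  90  88  89  90]
 [ 85  82  84  83  85  87  87  88  88  88  87  89  87  88  91  88  89  88]
 [ 82  83  84  86  88  88  88  88  88  86  88  87  87  88  86  90  88  89]
 [ 85  85  86  85  87  87  86  88  87  88  87  88  88  88  90  90  91  91]
 [ 86  86  88  88  87  85  88  86  89  90  87  87  87  89  89  91  88  85]]
```

View pics/g4.png

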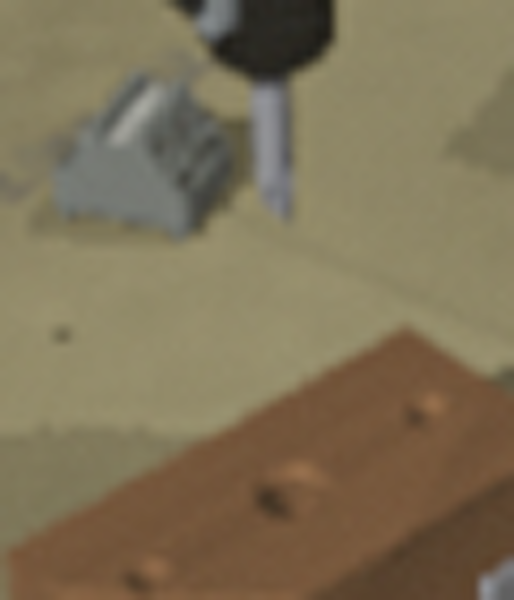

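Call:
move_arm(
  increments="0.1 -2.3 -56 0 0 0 0.08;0.1 -2.3 -56 0 0 0 0.08;0.1 -2.3 -56 0 0 0 0.08;0.1 -2.3 -56 0 0 0 0.08;0.1 -2.3 -56 0 0 0 0.08;0.1 -2.3 -56 0 0 0 0.08;0.1 -2.3 -56 0 0 0 0.08;0.1 -2.3 -56 0 0 0 0.08",
)

```text
t: 7.25
eef_pos: [0.5015, -0.1459, 0.1941]
tool_rot: [-0.001, -0.16, 0.987, 0.001]
contact_force: [0.7, -0.1, -0.5]
gripper_width: 0.292
```

Call:
move_arm(
  increments="0.1 0 0 0 0 0 0;0.1 0 0 -10 0 0 0;0.1 0 0 -10 0 0 0;0.1 0 0 -5 0 0 0;0.1 0 0 0 0 0 0;0.1 0 0 0 0 0 0;0.1 0 0 0 0 0 0;0.1 0 0 0 0 0 0",
)

```text
t: 8.25
eef_pos: [0.5028, -0.1443, 0.1706]
tool_rot: [0.0, -0.158, 0.987, -0.0]
contact_force: [-0.1, 0.9, -1.6]
gripper_width: 0.3
```

```bash
python3 - <<'E'
from h import *
st()
p,d=snap('scene'); cv2.imwrite('pics/g5.png',cv2.resize(p[130:230,300:400,::-1],(600,600),interpolation=cv2.INTER_CUBIC))
p,d=snap('top'); cv2.imwrite('pics/g6.png',cv2.resize(p[190:290,260:400,::-1],(800,571),interpolation=cv2.INTER_CUBIC))
E
```

```text
t 8.25 p [ 502.82 -144.26  170.57] y-yaw 108.22 zax [ 4.e-04 -2.e-04 -1.e+00] F [-0.09  0.86 -1.59] T [-0.019 -0.028 -0.012] g 0.3 q7 1.72
```

View pics/g5.png

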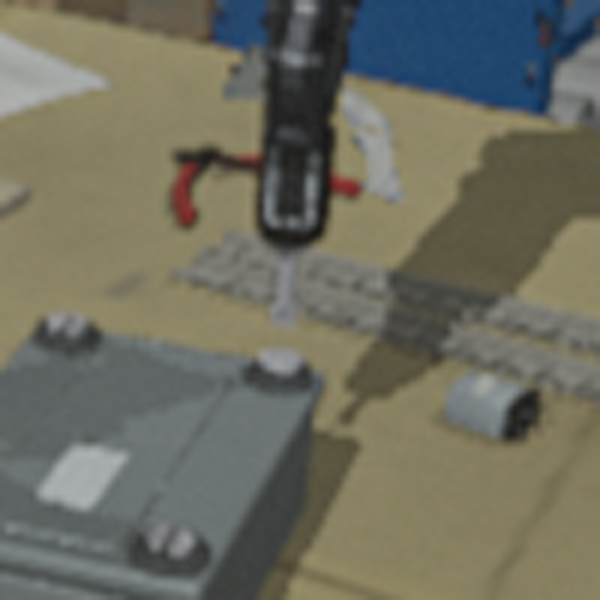

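View pics/g6.png

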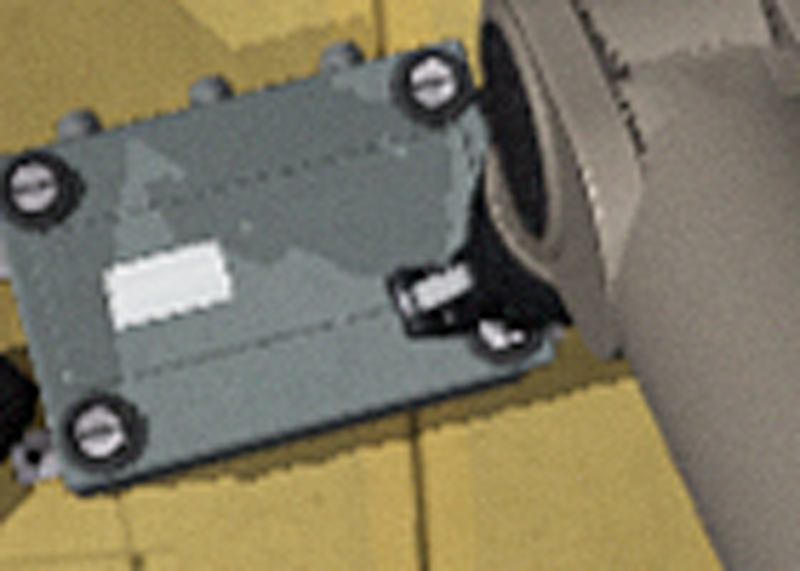

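The blade (285,322) is right above the head (283,358) in the scene crop. I descend to just above the head, then touch.

Call:
move_arm(
  increments="0.1 0 0 -5 0 0 0;0.1 0 0 -5 0 0 0;0.1 0 0 -3 0 0 0;0.1 0 0 -1 0 0 0;0.1 0 0 0 0 0 0;0.1 0 0 0 0 0 0;0.1 0 0 0 0 0 0;0.1 0 0 0 0 0 0",
)

```text
t: 9.35
eef_pos: [0.5027, -0.1441, 0.1564]
tool_rot: [0.0, -0.158, 0.987, -0.0]
contact_force: [0.4, 0.1, -1.8]
gripper_width: 0.293
```

```bash
python3 -c "
from h import *;st()"
```

```text
t 9.35 p [ 502.71 -144.14  156.39] y-yaw 108.23 zax [ 1.e-04 -1.e-04 -1.e+00] F [ 0.39  0.14 -1.75] T [ 0.013 -0.012 -0.023] g 0.293 q7 1.7
```

Call:
move_arm(
  increments="0.1 0 0 -0.5 0 0 0;0.1 0 0 -0.5 0 0 0;0.1 0 0 -0.5 0 0 0;0.1 0 0 -0.5 0 0 0;0.1 0 0 -0.5 0 0 0;0.1 0 0 -0.5 0 0 0;0.1 0 0 0 0 0 0;0.1 0 0 0 0 0 0",
)

```text
t: 10.35
eef_pos: [0.5027, -0.1442, 0.1533]
tool_rot: [-0.0, -0.158, 0.987, -0.0]
contact_force: [0.7, -1.6, -0.2]
gripper_width: 0.3
```

```bash
python3 -c "
from h import *;st()"
```

```text
t 10.35 p [ 502.67 -144.15  153.32] y-yaw 108.23 zax [-0. -0. -1.] F [ 0.71 -1.55 -0.17] T [-0.002 -0.058 -0.032] g 0.3 q7 1.7
```

Call:
move_arm(
  increments="0.1 0 0 -0.5 0 0 0;0.1 0 0 -0.5 0 0 0;0.1 0 0 -0.2 0 0 0;0.1 0 0 0 0 0 0;0.1 0 0 0 0 0 0;0.1 0 0 0 0 0 0;0.1 0 0 0 0 0 0;0.1 0 0 0 0 0 0",
)

```text
t: 11.35
eef_pos: [0.5027, -0.1441, 0.1521]
tool_rot: [0.0, -0.158, 0.987, 0.0]
contact_force: [0.0, 0.1, -0.6]
gripper_width: 0.293
```

```bash
python3 -c "
from h import *;st()"
```

```text
t 11.35 p [ 502.69 -144.13  152.11] y-yaw 108.23 zax [ 0.  0. -1.] F [ 0.01  0.09 -0.58] T [-0.084 -0.025 -0.014] g 0.293 q7 1.7
```

Call:
move_arm(
  increments="0.1 0 0 -0.5 0 0 0;0.1 0 0 -0.5 0 0 0;0.1 0 0 -0.5 0 0 0;0.1 0 0 0 0 0 0;0.1 0 0 0 0 0 0;0.1 0 0 0 0 0 0;0.1 0 0 0 0 0 0;0.1 0 0 0 0 0 0",
)

```text
t: 12.35
eef_pos: [0.5027, -0.1441, 0.1506]
tool_rot: [0.0, -0.158, 0.987, 0.0]
contact_force: [1.1, 0.1, -1.9]
gripper_width: 0.3
```

```bash
python3 -c "
from h import *;st()"
```

```text
t 12.35 p [ 502.69 -144.15  150.61] y-yaw 108.23 zax [ 0.  0. -1.] F [ 1.14  0.08 -1.95] T [-0.116 -0.071  0.03 ] g 0.3 q7 1.69
```

Call:
move_arm(
  increments="0.1 0 0 -0.5 0 0 0;0.1 0 0 -0.5 0 0 0;0.1 0 0 -0.5 0 0 0;0.1 0 0 -0.5 0 0 0;0.1 0 0 0 0 0 0;0.1 0 0 0 0 0 0;0.1 0 0 0 0 0 0;0.1 0 0 0 0 0 0",
)

```text
t: 13.35
eef_pos: [0.5028, -0.1441, 0.1487]
tool_rot: [0.0, -0.158, 0.987, -0.0]
contact_force: [-0.5, -0.5, 2.7]
gripper_width: 0.3
```

```bash
python3 -c "
from h import *;st()
p,d=snap('scene'); cv2.imwrite('pics/g7.png',cv2.resize(p[150:220,310:380,::-1],(600,600),interpolation=cv2.INTER_CUBIC))
"
```

```text
t 13.35 p [ 502.83 -144.13  148.68] y-yaw 108.23 zax [ 3.e-04  0.e+00 -1.e+00] F [-0.52 -0.48  2.67] T [-0.041 -0.034  0.   ] g 0.3 q7 1.69
```

View pics/g7.png

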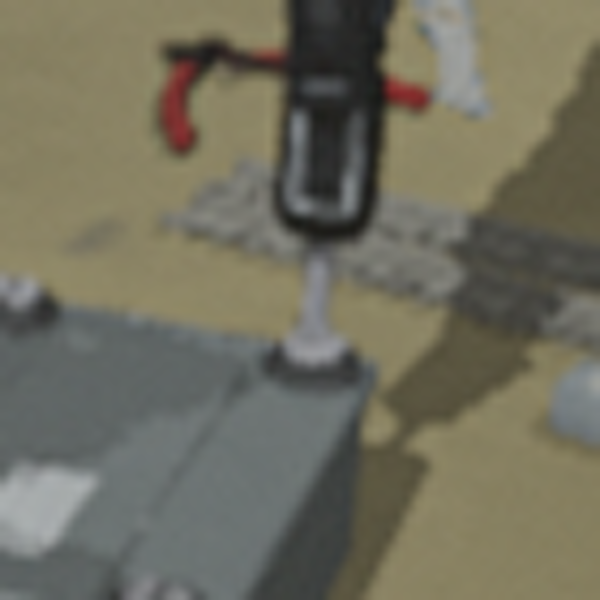

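The blade dropped in: no force down to 150.6, then about 4 N at 148.7, which is the slot's bottom at the expected height. Next I press to about 6 mm.

Call:
move_arm(
  increments="0.1 0 0 -1 0 0 0;0.1 0 0 -1 0 0 0;0.1 0 0 -1 0 0 0;0.1 0 0 -1 0 0 0;0.1 0 0 -0.7 0 0 0;0.1 0 0 0 0 0 0;0.1 0 0 0 0 0 0;0.1 0 0 0 0 0 0",
)

```text
t: 14.4
eef_pos: [0.5029, -0.1441, 0.1442]
tool_rot: [0.0, -0.158, 0.987, -0.0]
contact_force: [-0.4, -0.2, 6.6]
gripper_width: 0.296
```

```bash
python3 -c "
from h import *;st()"
```

```text
t 14.4 p [ 502.92 -144.12  144.18] y-yaw 108.23 zax [ 5.e-04 -2.e-04 -1.e+00] F [-0.4  -0.18  6.62] T [-0.067  0.085 -0.025] g 0.296 q7 1.69
```

Call:
move_arm(
  increments="0.1 0 0 0 0 0 -0.1;0.1 0 0 0 0 0 -0.1;0.1 0 0 0 0 0 -0.1;0.1 0 0 0 0 0 -0.1;0.1 0 0 0 0 0 -0.1;0.1 0 0 0 0 0 -0.1;0.1 0 0 0 0 0 0;0.1 0 0 0 0 0 0",
)

```text
t: 15.4
eef_pos: [0.503, -0.1442, 0.1442]
tool_rot: [0.0, 0.14, 0.99, -0.0]
contact_force: [-0.4, -0.2, 6.3]
gripper_width: 0.297
```

```bash
python3 -c "
from h import *;st()"
```

```text
t 15.4 p [ 502.97 -144.21  144.22] y-yaw 73.86 zax [ 6.e-04 -4.e-04 -1.e+00] F [-0.4  -0.2   6.35] T [-0.133  0.037 -0.023] g 0.297 q7 1.16
```

Call:
move_arm(
  increments="0.1 0 0 0 0 0 -0.15;0.1 0 0 0 0 0 -0.15;0.1 0 0 0 0 0 -0.15;0.1 0 0 0 0 0 -0.15;0.1 0 0 0 0 0 -0.15;0.1 0 0 0 0 0 -0.15;0.1 0 0 0 0 0 -0.12;0.1 0 0 0 0 0 0",
)

```text
t: 16.4
eef_pos: [0.503, -0.1445, 0.1443]
tool_rot: [0.001, 0.606, 0.795, -0.0]
contact_force: [-0.8, -1.0, 5.6]
gripper_width: 0.3
```

```bash
python3 -c "
from h import *;st()
p,d=snap('scene'); cv2.imwrite('pics/g8.png',cv2.resize(p[150:220,310:380,::-1],(600,600),interpolation=cv2.INTER_CUBIC))
"
```

```text
t 16.4 p [ 503.03 -144.5   144.31] y-yaw 15.33 zax [ 8.e-04 -9.e-04 -1.e+00] F [-0.78 -0.96  5.62] T [-0.316  0.078  0.046] g 0.3 q7 0.24
```

View pics/g8.png

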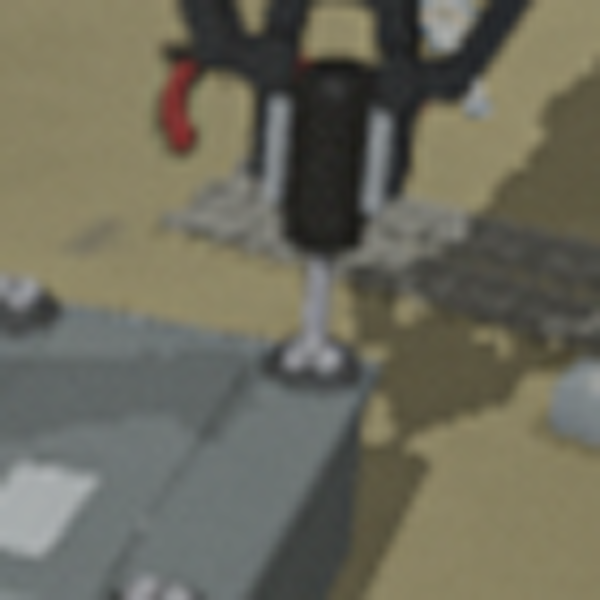

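The stud turned with the blade. I add a few degrees to take up the slot's play, then lift slowly.

Call:
move_arm(
  increments="0.1 0 0 0 0 0 -0.07;0.1 0 0 0 0 0 0;0.1 0 0 1 0 0 0;0.1 0 0 1 0 0 0.02;0.1 0 0 1 0 0 0.02;0.1 0 0 1 0 0 0;0.1 0 0 0 0 0 0;0.1 0 0 0 0 0 0",
)

```text
t: 17.45
eef_pos: [0.5021, -0.1439, 0.1474]
tool_rot: [-0.001, 0.618, 0.786, -0.0]
contact_force: [0.0, -0.9, -0.6]
gripper_width: 0.299
```

```bash
python3 -c "
from h import *;st()"
```

```text
t 17.45 p [ 502.07 -143.9   147.43] y-yaw 13.69 zax [-1.3e-03  5.0e-04 -1.0e+00] F [ 0.03 -0.93 -0.65] T [-0.005  0.056 -0.018] g 0.299 q7 0.22
```

Call:
move_arm(
  increments="0.1 0 0 1 0 0 0;0.1 0 0 1 0 0 0;0.1 0 0 2 0 0 0;0.1 0 0 3 0 0 0;0.1 0 0 10 0 0 0;0.1 0 0 20 0 0 0;0.1 0 0 20 0 0 0;0.1 0 0 0 0 0 0",
)

```text
t: 18.45
eef_pos: [0.504, -0.1443, 0.2068]
tool_rot: [0.002, 0.618, 0.786, 0.001]
contact_force: [1.0, -0.0, -1.2]
gripper_width: 0.298
```

```bash
python3 -c "
from h import *;st()
p,d=snap('scene'); cv2.imwrite('pics/g9.png',cv2.resize(p[150:250,280:380,::-1],(600,600),interpolation=cv2.INTER_CUBIC))
"
```

```text
t 18.45 p [ 503.99 -144.31  206.82] y-yaw 13.69 zax [ 0.0039 -0.0011 -1.    ] F [ 0.97 -0.01 -1.16] T [-0.031 -0.069  0.03 ] g 0.298 q7 0.26
```

View pics/g9.png

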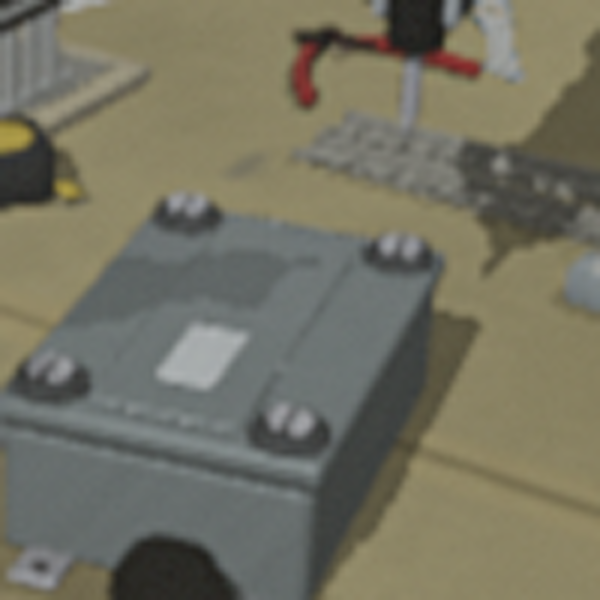

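The fourth stud (crop 400,250) now looks like the others. The force vanished at a height matching a stud left 3 mm in. I carry the driver back.

Call:
move_arm(
  increments="0.1 2.3 56 0 0 0 0.126;0.1 2.3 56 0 0 0 0.126;0.1 2.3 56 0 0 0 0.126;0.1 2.3 56 0 0 0 0.126;0.1 2.3 56 0 0 0 0.126;0.1 2.3 56 0 0 0 0.126;0.1 2.3 56 0 0 0 0.126;0.1 2.3 56 0 0 0 0.126",
)

```text
t: 19.5
eef_pos: [0.5207, 0.3051, 0.2038]
tool_rot: [-0.001, 0.159, 0.987, -0.0]
contact_force: [-0.1, 0.2, -1.1]
gripper_width: 0.296
```

Call:
move_arm(
  increments="0.1 0 0 -10 0 0 0;0.1 0 0 -20 0 0 0;0.1 0 0 -20 0 0 0;0.1 0 0 -20 0 0 0;0.1 0 0 -10 0 0 0;0.1 0 0 -3 0 0 0;0.1 0 0 0 0 0 0;0.1 0 0 0 0 0 0",
)

```text
t: 20.5
eef_pos: [0.5215, 0.3042, 0.1227]
tool_rot: [0.001, 0.161, 0.987, 0.0]
contact_force: [1.1, -0.4, -1.5]
gripper_width: 0.299
```

```bash
python3 -c "
from h import *;o,R=st()
p,d=snap('scene'); cv2.imwrite('pics/g10.png',cv2.resize(p[220:300,200:280,::-1],(600,600),interpolation=cv2.INTER_CUBIC))
e=o['eef_pos']; print(proj('scene',e+R[:,2]*.0597))
"
```

```text
t 20.5 p [521.47 304.24 122.66] y-yaw 71.44 zax [ 1.2e-03  7.0e-04 -1.0e+00] F [ 1.1  -0.42 -1.52] T [ 0.007 -0.049  0.038] g 0.299 q7 0.23
(np.float64(242.85632322332316), np.float64(278.3660349290509))
```

View pics/g10.png

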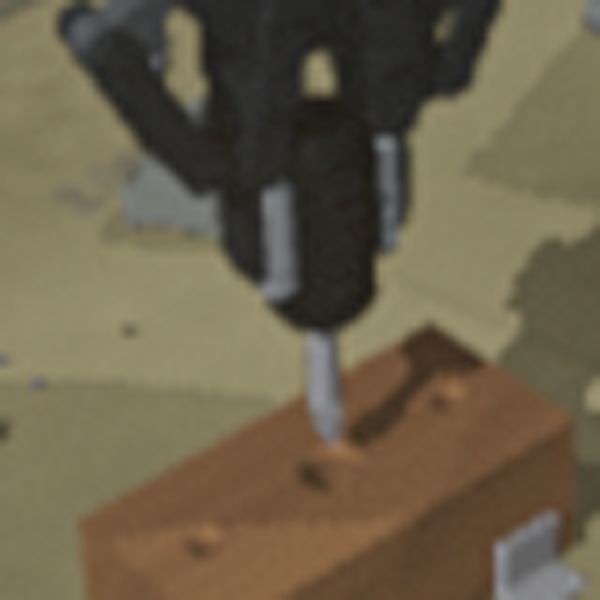

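Call:
move_arm(
  increments="0.1 0 0 -5 0 0 0;0.1 0 0 -5 0 0 0;0.1 0 0 -5 0 0 0;0.1 0 0 -5 0 0 0;0.1 0 0 -5 0 0 0;0.1 0 0 -5 0 0 0;0.1 0 0 0 0 0 0;0.1 0 0 0 0 0 0",
)

```text
t: 21.55
eef_pos: [0.5211, 0.304, 0.092]
tool_rot: [0.0, 0.161, 0.987, 0.0]
contact_force: [0.0, 0.5, -0.4]
gripper_width: 0.298
```

```bash
python3 -c "
from h import *;st()"
```

```text
t 21.55 p [521.13 304.01  92.04] y-yaw 71.45 zax [ 2.e-04  2.e-04 -1.e+00] F [ 0.    0.5  -0.35] T [-0.023 -0.03  -0.002] g 0.298 q7 0.21
```

Call:
move_arm(
  increments="0.1 0 0 -7 0 0 0;0.1 0 0 -7 0 0 0;0.1 0 0 -7 0 0 0;0.1 0 0 -4 0 0 0;0.1 0 0 -2 0 0 0;0.1 0 0 -0.8 0 0 0;0.1 0 0 0 0 0 0;0.1 0 0 0 0 0 0",
)

```text
t: 22.55
eef_pos: [0.5212, 0.3039, 0.0643]
tool_rot: [0.0, 0.161, 0.987, 0.0]
contact_force: [-0.8, -0.3, -0.6]
gripper_width: 0.298
```

```bash
python3 -c "
from h import *;st()"
```

```text
t 22.55 p [521.16 303.95  64.28] y-yaw 71.44 zax [ 2.e-04  2.e-04 -1.e+00] F [-0.82 -0.26 -0.61] T [-0.045 -0.015 -0.007] g 0.298 q7 0.18
```

Now I lower the last 0.5 mm, open gently and rise.

Call:
move_arm(
  increments="0.1 0 0 -0.5 0 0 0;0.1 0 0 0 0 0 0;0.4 0 0 0 0 0 0;0.7 0 0 0 0 0 0;0.7 0 0 0 0 0 0;0.7 0 0 0 0 0 0;0.7 0 0 0 0 0 0;0.7 0 0 0 0 0 0",
)

```text
t: 23.55
eef_pos: [0.5211, 0.3039, 0.0636]
tool_rot: [-0.0, 0.161, 0.987, 0.0]
contact_force: [-0.3, 0.2, 0.2]
gripper_width: 0.701
```

Call:
move_arm(
  increments="0.7 0 0 10 0 0 0;0.7 0 0 20 0 0 0;0.7 0 0 40 0 0 0;0.7 0 0 50 0 0 0;0.7 0 0 50 0 0 0;0.7 0 0 0 0 0 0;0.7 0 0 0 0 0 0;0.7 0 0 0 0 0 0",
)

```text
t: 24.55
eef_pos: [0.5205, 0.3032, 0.2326]
tool_rot: [-0.001, 0.161, 0.987, -0.001]
contact_force: [0.3, 0.5, -0.4]
gripper_width: 0.7
```

Call:
move_arm(
  increments="0.7 10 -55 10 0 0 -0.13;0.7 10 -55 10 0 0 -0.13;0.7 10 -55 0 0 0 -0.13;0.7 5 -55 0 0 0 -0.13;0.7 0 -55 0 0 0 -0.13;0.7 0 -55 0 0 0 -0.13;0.7 0 -55 0 0 0 -0.13;0.7 0 -55 0 0 0 -0.13",
)

```text
t: 25.55
eef_pos: [0.5552, -0.1378, 0.2525]
tool_rot: [-0.001, 0.632, 0.775, -0.0]
contact_force: [1.4, 0.1, -0.0]
gripper_width: 0.7
```

Call:
move_arm(
  increments="0.7 -25 -50 0 0 0 -0.16;0.7 -25 -50 0 0 0 -0.16;0.7 -25 -50 0 0 0 -0.16;0.7 -25 -50 0 0 0 -0.16;0.7 -25 -50 0 0 0 -0.16;0.7 0 0 0 0 0 0;0.7 0 0 0 0 0 0;0.7 0 0 0 0 0 0",
)

```text
t: 26.55
eef_pos: [0.432, -0.3844, 0.2532]
tool_rot: [-0.001, 0.882, 0.471, 0.0]
contact_force: [0.5, 0.5, -0.3]
gripper_width: 0.7
```

```bash
python3 - <<'E'
from h import *
st()
for n in ('scene','top'):
    p,d=snap(n); cv2.imwrite(f'pics/{n}_end.png',cv2.resize(p[:,:,::-1],(800,600),interpolation=cv2.INTER_CUBIC))
p,d=load('top'); cv2.imwrite('pics/cb2.png',cv2.resize(p[190:280,240:365,::-1],(800,576),interpolation=cv2.INTER_CUBIC))
E
```

```text
t 26.55 p [ 432.01 -384.36  253.16] y-yaw -33.78 zax [-3.0e-04  1.2e-03 -1.0e+00] F [ 0.47  0.54 -0.28] T [0.009 0.003 0.007] g 0.7 q7 -0.03
```

View pics/scene_end.png

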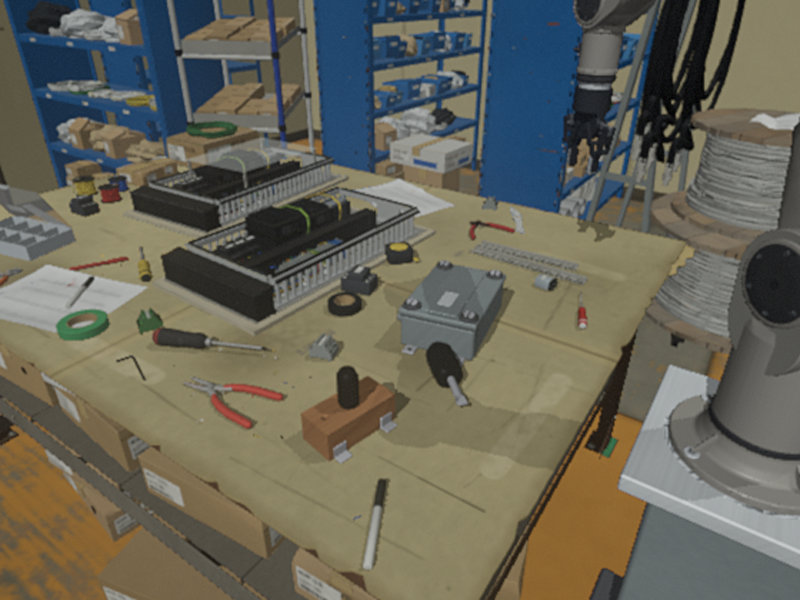

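View pics/top_end.png

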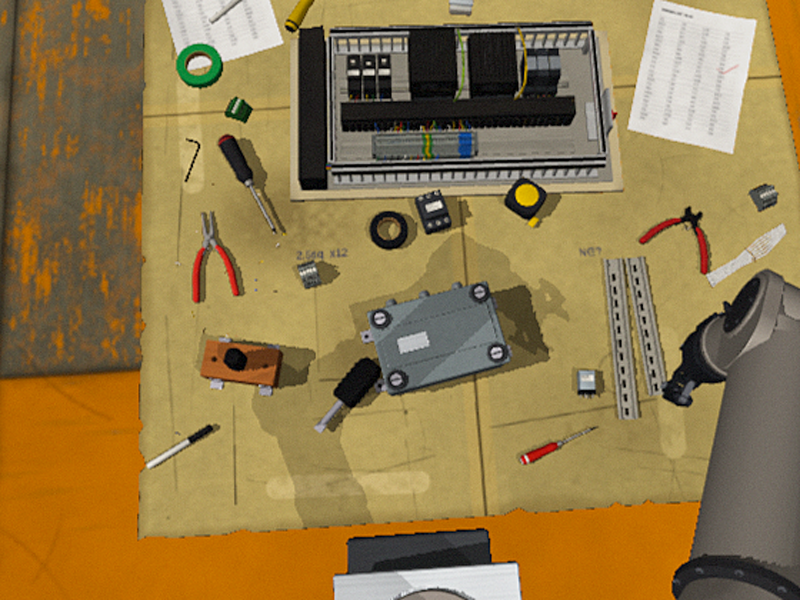

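View pics/cb2.png

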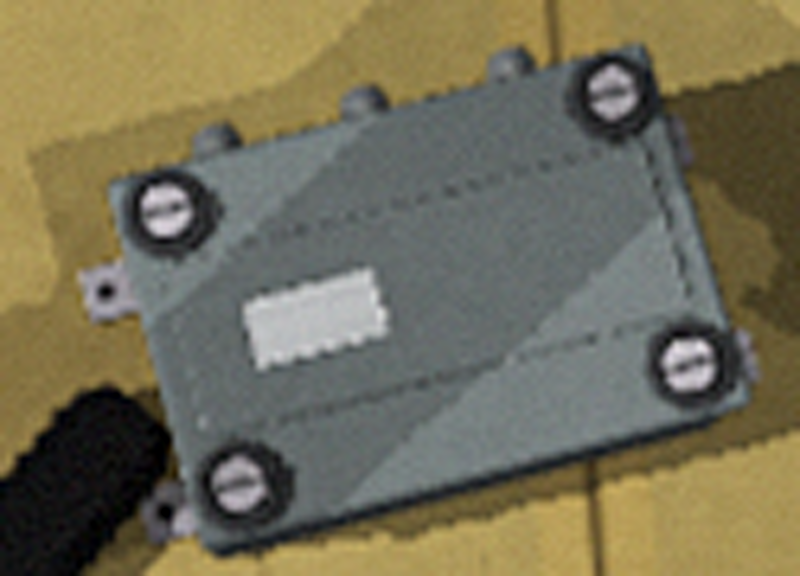

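All four slots now lie the same way (fourth stud at crop 690,363). The driver stands in the middle hole (top view 235,357) and the bystanders are unmoved. A last check of heights.

```bash
python3 - <<'E'
from h import *
for n,boxes in (('top',{'open':(343,353,241,251),'pm':(331,340,200,210),'hdl':(158,171,244,256)}),('scene',{'open':(342,350,187,192),'pm':(306,315,181,186)})):
    p,d=load(n)
    for k,(a,b,c,e) in boxes.items():
        q=np.array([pt(n,u,v,d[v,u]) for v in range(c,e) for u in range(a,b) if d[v,u]>0 and (p[v,u].min()>140 if n=='top' else p[v,u].min()>110) or (k=='hdl' and p[v,u].max()<70)])
        if len(q): print(n,k,len(q),np.median(q,0).round(4),q[:,2].max().round(4))
bot.hand_in()
E
```

```text
top open 40 [ 0.5018 -0.1432  0.0916] 0.0953
top pm 20 [ 0.6085 -0.1236  0.0915] 0.0974
top hdl 144 [0.5213 0.2992 0.1098] 0.1167
scene open 21 [ 0.5066 -0.1474  0.0914] 0.0934
scene pm 17 [ 0.6144 -0.1271  0.0908] 0.0934
the job is handed in; nothing more can be done
```

The stud is locked and the driver is back in its stand, and I handed the job in at about 27 s. One thing changed that shouldn't have: the large look-alike driver is no longer standing.

**What I did:** I took the small driver from the stand and seated its blade in the open stud's slot. I pressed with about 8 N and turned it about 95° clockwise. I then let it rise into the catch and put the driver back upright in the large middle hole.

**Last checks:**
- **Stud:** its slot lies parallel to the other three. Its head measures 0.0915 m in both views, against 0.0908–0.0915 m for a locked one (it was 0.0945 m before).
- **Driver:** the handle is centred over the middle hole, at the same height as at the start.
- **Bystanders:** the terminal block, relay and tape roll look unmoved in the last pictures.
- **Force:** the wrist readings I took never went above about 7 N.

**What went wrong:** the large look-alike stood free on its blade in the first picture. By the time I had gripped the small driver, it was lying on the bench beside the enclosure. My gripper stayed at least 0.13 m away and the readings showed no contact, so it probably fell by itself. I did not see it fall, and I left it there.

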